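# Finish a strapping kit and peel a cover for it from the stack

### The job

Lay the loose marker pen flat in the long empty slot of the black kit tray and let go of it. Then peel the top cover off the clinging stack by its pull tab, raising the tab corner first while the opposite corner still sits down on the stack, and leave the rest of the stack where it is. Finish while holding the cover by its tab, right way up and level, squared up over the kit tray (either way round) about a hand's breadth (10 cm) above it, touching nothing else; keep gripping it, do not put it down, and do not disturb the spool, the carton and the tape roll nearby.

Things in the scene. Friction and masses are not known exactly. Their poses are not given: they have to be found in the camera images.
- marker_center (a point): centre of the loose black marker pen, 16 mm wide, 16 mm high and 134 mm long, lying on the table; its y axis runs along its length; 8 mm above what it lies on. Either way round in the slot will do.
- marker: the same marker pen; origin at the middle of its underside, y along its length
- slot (a point): centre of the floor of the kit tray's long slot, 30 mm wide (x), 152 mm long (y); the floor is 3 mm above the table, the walls are 4 mm thick and rise 9 mm above the floor; over the middle 64 mm of its length both long walls are cut away to the floor, so fingers can pass beside the pen there
- kit_tray: black kit tray, fixed on the table, 118 mm (x) by 160 mm (y), 12 mm high, floor 3 mm thick; origin at the centre of its underside. The slot lies on its -x side (centre line at x = -40 mm); the other two compartments hold a small tape roll (fixed, 22 mm above the table) and two wire buckles (fixed).
- cover: top cover of the stack, grey plastic, about 90 g: rim 118 (x) by 160 (y) by 3 mm, hollow raised centre 98 by 140 mm, 18 mm high; origin at the centre of the rim's underside, 20 mm above the table at the start, z up. It nests 15 mm deep with 3 mm side play and clings at each of its four corners (sprung nubs inside) with about 1 N until that corner is raised some 6 mm
- cover_center (a point): centre of the top cover, 9 mm above the underside of its rim; axes those of the cover
- cover_tab (a point): grasp point in the top cover's pull tab, a solid tongue 20 mm wide, 10 mm thick, sticking 30 mm out of the -x -y corner along (-0.707, -0.707) in the cover's axes; 17 mm out, half-way up, 25 mm above the table at the start, at (-64, -85, 5) mm from the cover's origin. Under it only the table; the other corners' tabs belong to lower covers and sit 10 to 20 mm lower
- cover_far_corner (a point): the top cover's rim at the corner opposite its tab (+x +y), on the rim's underside, 20 mm above the table at the start; the natural pivot of the peel
- stack: the rest of the nested stack (four more covers, one loose rigid block of 0.8 kg), same outline, rim edges up to 18 mm and its raised centre up to 35 mm above the table; origin at the centre of its underside, axes those of the cover at the start
- spool: white thread spool, 33 mm across, 50 mm high, standing loose; bystander; origin at the centre of its underside
- carton: small white carton, 51x75x24 mm, loose; bystander; origin at the centre of its underside
- roll: blue roll of tape lying flat, 92 mm across, 46 mm high, loose; bystander; origin at the centre of its underside
There are look-alikes about, which are no part of the job. Several things look just like the marker: the one meant starts farthest to the robot's right.

How it is judged:
By the outcome, as a careful person would: the job done as asked, in the order asked, and still so for the second after the job is handed in, while the arm keeps its last pose, push and grip.
It also fails if it takes over 59 s, if anything falls off the work surface, if the arm or the gripper's body presses on something with over 40 N, if the wrist force passes 120 N, or if a joint passes its speed limit or range.

### The arm

A 6-joint arm with a two-finger parallel gripper is mounted at the origin on a cart in front of the work surface, level with it; the furniture and walls round the work are solid. World frame = base frame: x ahead of the robot, y to its left, z up, the work surface at z = 0. Lengths are in m, angles in degrees, forces in N, time in s.
With the tool pointing down it reaches from about 0.4 to 0.825 m from the base axis. Payload 7 kg.
Tool frame: the origin (TCP) lies on the centre line of the jaws, within the pads' length; the fingertips stand 11 mm ahead of it and the grasp point (between the pads) lies 8 mm behind it; z points along the fingers, y is the line along which they close (so a half turn about z gives the same grasp; the last joint's range is limited). The gripper opens to 88 mm and grips with 3 to 60 N. Pads are 19 mm wide; open, the fingers measure 130 mm over their backs; the gripper's body (78 mm by 193 mm) begins 47 mm behind the grasp point.
Start: joints at [90.877, 20.546, 0.682, 0, -70.136, -16.507], TCP at [0.182, 0.65, 0.238] pointing down, gripper open.
Joint ranges: [-176.03, 176.03], [-82.01, 121.73], [-58.28, 71.71], [-173.87, 95.51], [-174.79, -0.11], [-173.66, 173.66]. Speed limits (degrees/s): [136.94, 136.94, 172.46, 180, 180, 180].

### API

Orientations are given as [roll, pitch, yaw] about the fixed x, y, z axes, in that order (R = Rz(yaw) Ry(pitch) Rx(roll)).
In Python, from plant import r, capture, camera_model, job gives the robot as it stands.
- The arm moves only by the tool drive_tool, never from a script. Its argument "increments" is a list that holds one entry, the list of rows, each a list of 5 numbers: the gripper's target within -1 to 1 (fully open at 1, half-way at 0, shut at -1), then the shift along the tool's x, y, z scaled (see below), then the turn about the tool's z scaled (see below). In form: [[[gripper, tx, ty, tz, roll], ...]]. A call has 1 to 5 rows; each row is the pose to reach, as a shift and turn from the pose commanded when the call began, along the tool's axes at that moment, turning the shorter way round; what a row does not reach only later rows make up. The controller multiplies each number of a shift by 120 mm and each number of a turn by 360 degrees. A row lasts 1/8 s, in which the tool goes at most 62.5 mm and 10.7 degrees, less where a joint would pass 70% of its speed; a pose out of reach is approached as far as the arm can. A call with a number of a shift or a turn outside -1 to 1 is refused whole. A call with a gripper value outside its range is refused whole. The fingers move at their own pace and stop on an object; "squeeze" is the grip in N (left out, the last holds). Time passes only in rows, so rows that repeat a pose let the fingers close. It gives the time, the measured TCP pose, the force, the opening and the grip force at its end, in the units of the state.
- r.get_state(): the state, without advancing time (a new reading comes with each control period).
- capture(name): name is "scene" or "top"; returns the picture (400x640x3 uint8, red, green, blue); there is no depth.
- camera_model(name): a dict with "camera_matrix" (3x3 intrinsics, pixels), "rvec" (rotation vector, rad) and "tvec" (3), from world to camera coordinates, as OpenCV has them. Camera axes: x right, y down, z forward; pixel columns grow to the right and rows downward; lengths in m; the calibration is good to about 2 mm. A picture is of the moment at which its call begins. camera_model takes no time and is no camera call.
- job.close_job(): hands the job in; it is judged then, once.
The state is a dict: "time_s": time; "joints": joint angles; "qd": joint speeds; "joint_torque": joint torques, N m; "tcp_pos": TCP position; "eef_rot": TCP orientation; "contact_force": force on the tool from outside, world axes, zero at the start; "moment": the same for the moment, N m; "gripper_width": finger opening in m; "gripper_force": force on a finger pad.
Only numpy, scipy, OpenCV 4.12 (cv2) and the standard library are available. Lean on these libraries where they do the work, as an engineer would, in place of code of your own. Each camera call takes 0.05 s, during which the arm holds its last target. There are 200 camera calls.

## Working session

There is one attempt and no reset: what is moved stays moved. The work goes in short steps, Python scripts to look and compute and a tool call to move; the robot and the scene stay as the last step left them, time stands still between calls to the robot, and variables do not carry over. Pictures are saved under pics/ and viewed, at most 10 in all, crops included, and the job is handed in when it is done.

Besides the shell and the picture viewer there is one more tool, called as a command line: name --argument value ..., lists and objects as JSON in quotes. drive_tool: Moves the arm, as the interface text tells. Its arguments: {"type":"object","properties":{"increments":{"type":"array"},"squeeze":{"type":"number"}},"required":["increments"]}

```bash
mkdir -p pics; python3 - <<'E'
from plant import r,capture,camera_model,job
import cv2
for n in("scene","top"):
    i=capture(n); cv2.imwrite(f"pics/{n}0.png",i[...,::-1]); c=camera_model(n); print(n,c)
print(r.get_state())
E
```

```text
scene {'camera_matrix': array([[401.29846272,   0.        , 319.03131371],
       [  0.        , 401.29846272, 200.93540267],
       [  0.        ,   0.        ,   1.        ]]), 'rvec': array([ 0.70510575, -2.70329458,  0.98063712]), 'tvec': array([0.47307196, 0.26340983, 0.92440693])}
top {'camera_matrix': array([[362.50587359,   0.        , 318.21200747],
       [  0.        , 362.50587359, 195.10768595],
       [  0.        ,   0.        ,   1.        ]]), 'rvec': array([ 2.16018135, -2.01660854,  0.24090749]), 'tvec': array([-0.04449051,  0.56747456,  1.12919782])}
{'time_s': 0.1, 'joints': array([ 9.08759446e+01,  2.05865023e+01,  6.37712904e-01, -1.77728754e-02,
       -7.01366477e+01, -1.65066148e+01]), 'qd': array([-0.17912554, -0.07763469,  0.09947955,  0.13421657,  0.07392986,
        0.03345015]), 'joint_torque': array([-7.96946933e-04, -5.84160089e+01,  2.93751597e+01,  7.01535612e+00,
        1.01628515e-02, -5.66166727e-05]), 'tcp_pos': array([0.18178329, 0.64960563, 0.23671566]), 'eef_rot': array([ 1.79913336e+02, -8.25721793e-03, -1.56367152e+01]), 'contact_force': array([-0.78269107, -0.57132957,  0.35689709]), 'moment': array([-0.01081239,  0.03914289, -0.0072936 ]), 'gripper_force': 0.0, 'gripper_width': 0.08783154511211828}
```

View pics/top0.png

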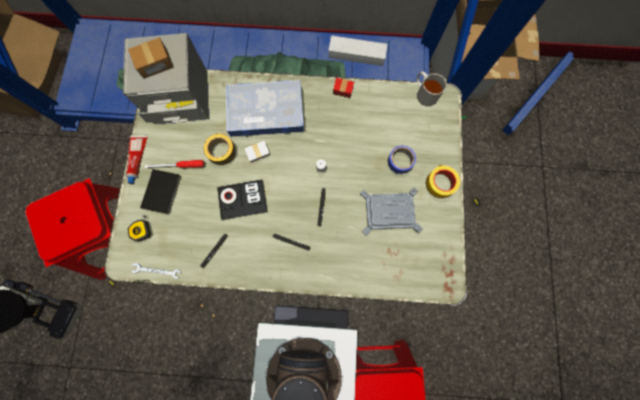

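View pics/scene0.png

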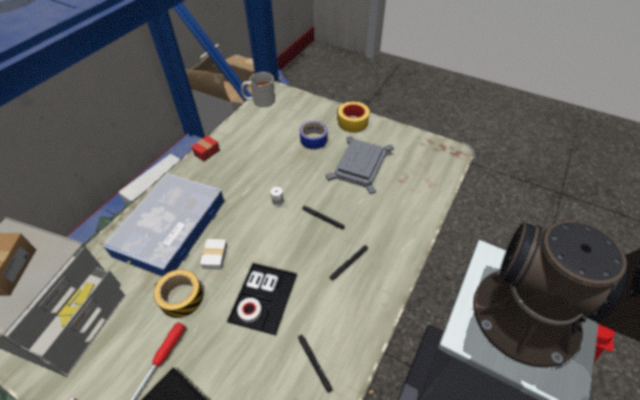

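```bash
python3 - <<'E'
import cv2,numpy as np
t=cv2.imread("pics/top0.png");s=cv2.imread("pics/scene0.png")
a=cv2.resize(t[170:260,200:340],None,fx=5.5,fy=5.5,interpolation=cv2.INTER_CUBIC)   # 
b=cv2.resize(t[180:240,350:430],None,fx=8,fy=8,interpolation=cv2.INTER_CUBIC)
cv2.imwrite("pics/ta.png",a);cv2.imwrite("pics/tb.png",b)
c=cv2.resize(s[120:200,310:410],None,fx=7,fy=7,interpolation=cv2.INTER_CUBIC)
cv2.imwrite("pics/sc.png",c)
E
```

```text
(no output)
```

View pics/ta.png

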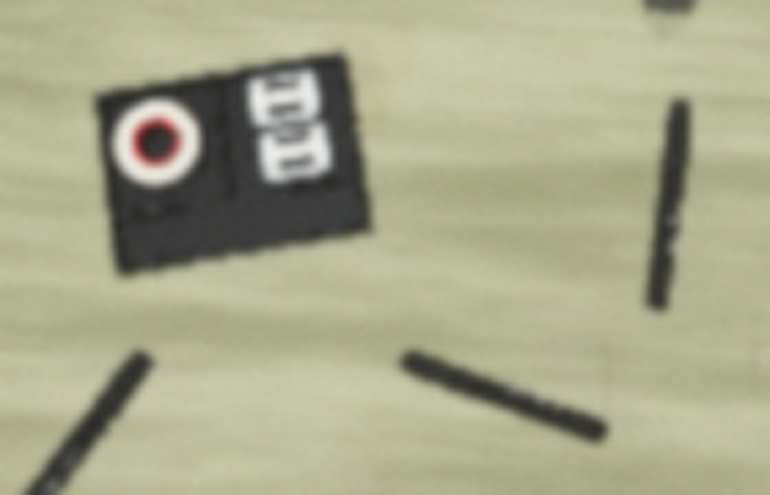

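View pics/tb.png

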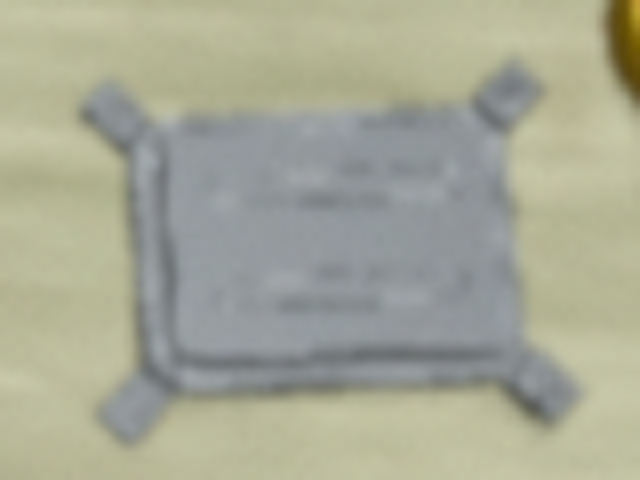

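View pics/sc.png

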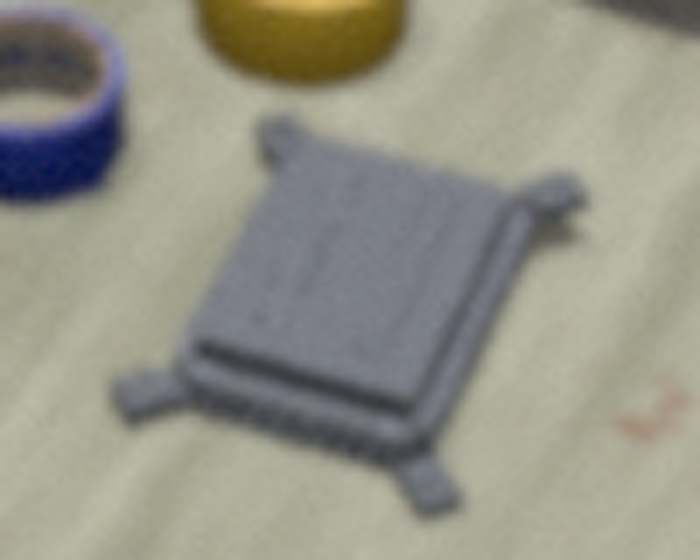

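Top crop: the tray has its corners at crop (97,97), (343,55), (371,230) and (120,273), with the empty slot along the lower strip. The pen farthest right runs from (680,101) to (656,308). In the cover crops, the tab ends are visible in both views. In the scene crop, the right-hand tab (575,190) casts a shadow, so it is probably the highest.

```bash
cat > h.py <<'E'
import numpy as np,cv2
from scipy.optimize import least_squares
from plant import camera_model
C={n:camera_model(n) for n in("scene","top")}
def proj(n,P): c=C[n]; return cv2.projectPoints(np.array(P,float).reshape(-1,3),c["rvec"],c["tvec"],c["camera_matrix"],None)[0].reshape(-1,2)
def ray(n,uv,z):
    c=C[n];R=cv2.Rodrigues(c["rvec"])[0];d=R.T@np.linalg.inv(c["camera_matrix"])@np.array([uv[0],uv[1],1]);o=-R.T@c["tvec"];return o+d*(z-o[2])/d[2]
def un(p,s,o): return (np.array(p,float)+.5)/s-.5+np.array(o)
def fit(L,obs,x0):
    L=np.array(L,float)
    def f(x):
        c,s=np.cos(x[2]),np.sin(x[2]);W=np.c_[x[0]+c*L[:,0]-s*L[:,1],x[1]+s*L[:,0]+c*L[:,1],L[:,2]]
        return np.concatenate([(proj(n,W[idx])-uv).ravel() for n,idx,uv in obs])
    r=least_squares(f,x0);return r.x,np.abs(r.fun).max(),r.fun.round(1)
E
python3 - <<'E'
from h import *
tt=lambda p:un(p,5.5,(200,170)); tb=lambda p:un(p,8,(350,180)); sc=lambda p:un(p,7,(310,120))
# tray: corners TL(+x+y) TR(+x-y) BR(-x-y) BL(-x+y)
L=[[.059,.08,.012],[.059,-.08,.012],[-.059,-.08,.012],[-.059,.08,.012]]
uv=tt([[97,97],[343,55],[371,230],[120,273]])
g=ray("top",uv.mean(0),.012)
r=fit(L,[("top",[0,1,2,3],uv)],[g[0],g[1],.15]);print("tray",r[0],np.degrees(r[0][2]),r[2])
print("tray scene pred",proj("scene",[[r[0][0]+np.cos(r[0][2])*a-np.sin(r[0][2])*b,r[0][1]+np.sin(r[0][2])*a+np.cos(r[0][2])*b,c] for a,b,c in L]).round())
a,b=[ray("top",tt(p),.010) for p in([680,101],[656,308])]
print("pen",(a+b)/2,np.linalg.norm(a-b),np.degrees(np.arctan2(*(a-b)[1::-1])),proj("scene",[a,b]))
# tabs triangulate: tips
T={"BR":([560,397],[570,190]),"TL":([103,105],[128,397]),"TR":([513,85],[275,132]),"BL":([125,415],[437,497])}
for k,(p,q) in T.items():
    P=[C[n]["camera_matrix"]@np.c_[cv2.Rodrigues(C[n]["rvec"])[0],C[n]["tvec"]] for n in("top","scene")]
    X=cv2.triangulatePoints(P[0],P[1],tb(p),sc(q));print(k,(X[:3]/X[3]).ravel().round(4))
# top face corners of raised centre BL,BR seen well in both; z=.038
L=[[-.049,.07,.038],[-.049,-.07,.038],[.049,.07,.038],[-.059,.08,.023],[-.059,-.08,.023]]
for y0 in(0,.1,-.1):
  r=fit(L,[("top",[0,2,3],tb([[178,360],[165,128],[165,388]])),("scene",[0,1],sc([[410,410],[520,195]]))],[.5,-.2,y0]);print("cover",r[0],np.degrees(r[0][2]),r[2])
E
```

```text
tray [0.55053901 0.25758995 0.24897596] 14.265271553095696 [-0.3 -0.3  0.5 -0.6  0.3  0.2 -0.5  0.6]
tray scene pred [[226. 321.]
 [252. 262.]
 [297. 272.]
 [275. 334.]]
pen [ 0.54369545 -0.01693436  0.01      ] 0.133223535154071 -2.629631953526428 [[301.58772622 206.90736845]
 [342.90797251 227.1157317 ]]
BR [ 0.4837 -0.3503  0.0288]
TL [ 0.6014 -0.1568  0.0129]
TR [ 0.6205 -0.3325  0.0184]
BL [ 0.4659 -0.1722  0.0086]
cover [ 0.54219223 -0.2556128   0.08129565] 4.657897741506306 [ 0.1  0.2  0.3  0.5 -1.7  0.4 -0.2 -1.3 -0.1 -0.7]
cover [ 0.54219223 -0.2556128   0.08129566] 4.657897934641943 [ 0.1  0.2  0.3  0.5 -1.7  0.4 -0.2 -1.3 -0.1 -0.7]
cover [ 0.54219223 -0.2556128   0.08129565] 4.657897920621416 [ 0.1  0.2  0.3  0.5 -1.7  0.4 -0.2 -1.3 -0.1 -0.7]
```

The -x -y tab is the highest, at about 29 mm, so it is the one to pull. I'm moving to above the pen.

drive_tool --increments '[[[0, 0.88, 0.908, 0, 0], [0, 0.88, 0.908, 0, 0], [0, 0.88, 0.908, 0, 0], [0, 0.88, 0.908, 0, 0], [0, 0.88, 0.908, 0, 0]]]'

```text
time_s: 0.72
tcp_pos: [0.2541, 0.5173, 0.2376]
eef_rot: [-180.0, 0.0, -15.6]
contact_force: [0.0, 0.3, 0.3]
gripper_width: 0.0459
gripper_force: 0.0
```

drive_tool --increments '[[[0, 0.88, 0.908, 0, 0], [0, 0.88, 0.908, 0, 0], [0, 0.88, 0.908, 0, 0], [0, 0.88, 0.908, 0, 0], [0, 0.88, 0.908, 0, 0]]]'

```text
time_s: 1.35
tcp_pos: [0.3264, 0.3844, 0.2374]
eef_rot: [-180.0, -0.0, -15.6]
contact_force: [-0.2, 0.4, 0.2]
gripper_width: 0.0441
gripper_force: 0.0
```

```bash
python3 - <<'E'
from h import *
# tray & pen by rectifying to plane and minAreaRect
for n,z in(("top",.012),("scene",.012)):
    im=cv2.imread(f"pics/{n}0.png")
    # plane homography: 1mm px, origin x .40, y -.1
    W=np.array([[.4,-.1,z],[.7,-.1,z],[.7,.4,z],[.4,.4,z]]);H,_=cv2.findHomography(proj(n,W),(W[:,:2]-[.4,-.1])*2000)
    w=cv2.warpPerspective(im,H,(600,1000),flags=cv2.INTER_CUBIC);m=(w.max(2)<95).astype(np.uint8)
    m=cv2.morphologyEx(m,cv2.MORPH_OPEN,np.ones((9,9)))
    for c in cv2.findContours(m,0,2)[0]:
        if cv2.contourArea(c)>5000:
            (x,y),s,a=cv2.minAreaRect(c);print(n,round(x/2000+.4,4),round(y/2000-.1,4),np.array(s)/2,round(a,1))
E
```

```text
top 0.5511 0.2582 [117.37725067 159.73387146] 14.2
top 0.4164 0.0759 [129.93858337  12.68085575] 73.7
top 0.543 -0.0173 [ 13.94328022 130.33758545] 86.5
scene 0.6835 0.3528 [93.5 32. ] 90.0
scene 0.5487 0.2588 [117.629776   160.80111694] 14.0
scene 0.4143 0.0774 [130.69007874  14.54404545] 73.9
scene 0.5403 -0.0159 [ 16.41868591 132.07441711] 87.0
```

drive_tool --increments '[[[0, 0.878, 0.912, 0, 0], [0, 0.878, 0.912, 0, 0], [0, 0.878, 0.912, 0, 0], [0, 0.878, 0.912, 0, 0], [0, 0.878, 0.912, 0, 0]]]'

```text
time_s: 1.98
tcp_pos: [0.3985, 0.2506, 0.2374]
eef_rot: [180.0, 0.0, -15.6]
contact_force: [-0.1, 0.2, 0.0]
gripper_width: 0.0436
gripper_force: 0.0
```

drive_tool --increments '[[[0, 0.878, 0.912, 0, 0], [0, 0.878, 0.912, 0, 0], [0, 0.878, 0.912, 0, 0], [0, 0.878, 0.912, 0, 0], [0, 0.878, 0.912, 0, 0]]]'

```text
time_s: 2.6
tcp_pos: [0.4704, 0.1167, 0.2374]
eef_rot: [180.0, 0.0, -15.6]
contact_force: [-0.1, 0.3, 0.1]
gripper_width: 0.0437
gripper_force: 0.0
```

drive_tool --increments '[[[0, 0.878, 0.912, 0, -0.034], [0, 0.878, 0.912, 0, -0.034], [0, 0.878, 0.912, 0, -0.034], [0, 0.878, 0.912, 0, -0.034], [0, 0.878, 0.912, 0, -0.034]]]'

```text
time_s: 3.22
tcp_pos: [0.5424, -0.0169, 0.2374]
eef_rot: [-180.0, 0.0, -3.3]
contact_force: [-0.6, 0.6, -0.2]
gripper_width: 0.0434
gripper_force: 0.0
```

drive_tool --increments '[[[0, 0, 0, 0.9, 0], [0, 0, 0, 0.9, 0], [0, 0, 0, 0.9, 0], [0, 0, 0, 0.9, 0], [0, 0, 0, 0.9, 0]]]'

```text
time_s: 3.85
tcp_pos: [0.5439, -0.0173, 0.1319]
eef_rot: [-179.9, -0.2, -3.3]
contact_force: [0.4, 0.5, -0.2]
gripper_width: 0.044
gripper_force: 0.0
```

drive_tool --increments '[[[0, 0, 0, 0.4, 0], [0, 0, 0, 0.75, 0], [0, 0, 0, 0.9, 0], [0, 0, 0, 0.97, 0], [0, 0, 0, 0.97, 0]]]'

```text
time_s: 4.47
tcp_pos: [0.5431, -0.0179, 0.0139]
eef_rot: [-180.0, -0.1, -3.4]
contact_force: [0.6, 0.1, 0.2]
gripper_width: 0.0438
gripper_force: 0.0
```

drive_tool --increments '[[[-1, 0, 0, 0, 0], [-1, 0, 0, 0, 0], [-1, 0, 0, 0, 0], [-1, 0, 0, 0, 0], [-1, 0, 0, 0, 0]]]' --squeeze 20

```text
time_s: 5.1
tcp_pos: [0.5427, -0.018, 0.0136]
eef_rot: [-180.0, -0.0, -3.4]
contact_force: [-1.8, -0.1, 5.8]
gripper_width: 0.0153
gripper_force: 20.0
```

drive_tool --increments '[[[-1, 0, 0, -0.2, 0], [-1, 0, 0, -0.5, 0], [-1, 0, 0, -0.667, 0], [-1, 0, 0, -0.667, 0]]]'

```text
time_s: 5.6
tcp_pos: [0.5435, -0.0178, 0.0947]
eef_rot: [-179.9, -0.2, -3.4]
contact_force: [-0.5, 0.2, -1.4]
gripper_width: 0.0154
gripper_force: 20.0
```

drive_tool --increments '[[[-1, -0.06, -0.3, 0, 0], [-1, -0.12, -0.6, 0, 0], [-1, -0.196, -1, 0, 0], [-1, -0.196, -1, 0, 0]]]'

```text
time_s: 6.1
tcp_pos: [0.5255, 0.1054, 0.0922]
eef_rot: [180.0, 0.1, -3.2]
contact_force: [0.3, -0.7, -0.3]
gripper_width: 0.0153
gripper_force: 20.0
```

drive_tool --increments '[[[-1, -0.06, -0.3, 0, 0], [-1, -0.12, -0.6, 0, 0], [-1, -0.196, -1, 0, 0], [-1, -0.196, -1, 0, 0]]]'

```text
time_s: 6.6
tcp_pos: [0.5094, 0.2261, 0.0922]
eef_rot: [180.0, 0.0, -3.2]
contact_force: [-0.5, -0.2, 0.1]
gripper_width: 0.0152
gripper_force: 20.0
```

drive_tool --increments '[[[-1, 0, -0.203, 0, 0.025], [-1, 0, -0.203, 0, 0.05], [-1, 0, -0.203, 0, 0.075], [-1, 0, -0.203, 0, 0.1008], [-1, 0, -0.203, 0, 0.1008]]]'

```text
time_s: 7.22
tcp_pos: [0.5109, 0.2473, 0.0924]
eef_rot: [179.9, 0.0, -39.7]
contact_force: [0.1, 0.2, -0.4]
gripper_width: 0.0154
gripper_force: 20.0
```

drive_tool --increments '[[[-1, 0, 0, 0, 0.025], [-1, 0, 0, 0, 0.05], [-1, 0, 0, 0, 0.075], [-1, 0, 0, 0, 0.1008], [-1, 0, 0, 0, 0.1008]]]'

```text
time_s: 7.85
tcp_pos: [0.5111, 0.2479, 0.0928]
eef_rot: [180.0, -0.0, -75.8]
contact_force: [0.0, -0.1, -0.9]
gripper_width: 0.0152
gripper_force: 20.0
```

```bash
python3 - <<'E'
from plant import r,capture
import cv2
s=r.get_state();print(s["time_s"],s["joints"].round(1),s["tcp_pos"].round(4),s["eef_rot"].round(2),s["gripper_width"])
i=capture("scene")[...,::-1];cv2.imwrite("pics/s1.png",cv2.resize(i[150:360,150:400],None,fx=2.8,fy=2.8))
E
```

```text
7.85 [ 45.6  18.4 -23.5  -0.  -48.1 -31.4] [0.5111 0.2479 0.0928] [ 1.7996e+02 -2.0000e-02 -7.5750e+01] 0.01523659649175611
```

View pics/s1.png

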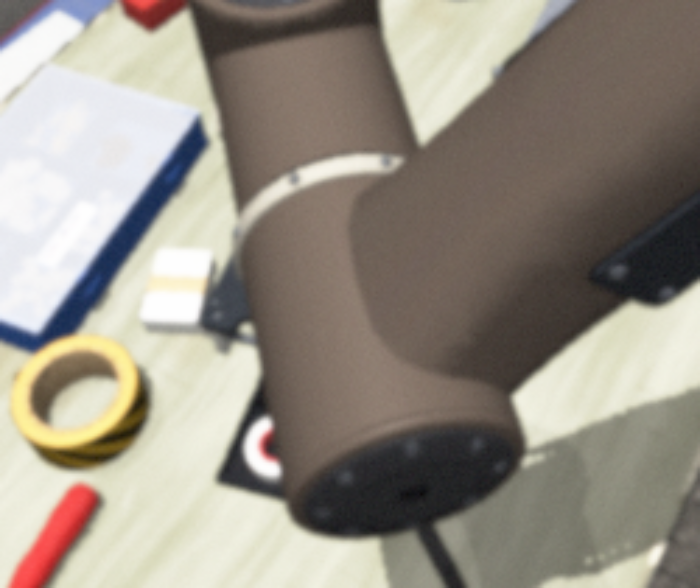

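The arm hides the tray, but the measured pose matches the slot. Lowering and releasing.

drive_tool --increments '[[[-1, 0, 0, 0.3, 0], [-1, 0, 0, 0.5, 0], [-1, 0, 0, 0.58, 0], [-1, 0, 0, 0.63, 0], [-1, 0, 0, 0.63, 0]]]'

```text
time_s: 8.52
tcp_pos: [0.5112, 0.2481, 0.0203]
eef_rot: [-180.0, -0.0, -75.7]
contact_force: [-11.2, -6.3, 27.4]
gripper_width: 0.0155
gripper_force: 40.1
```

drive_tool --increments '[[[-0.7, 0, 0, 0, 0], [-0.32, 0, 0, 0, 0], [-0.32, 0, 0, 0, 0], [-0.32, 0, 0, 0, 0]]]'

```text
time_s: 9.02
tcp_pos: [0.506, 0.2461, 0.0202]
eef_rot: [179.5, -0.1, -75.8]
contact_force: [-35.7, -3.1, 44.9]
gripper_width: 0.0288
gripper_force: 26.0
```

drive_tool --increments '[[[-0.32, 0, 0, -0.2, 0], [-0.32, 0, 0, -0.5, 0], [-0.32, 0, 0, -1, 0], [-0.32, 0, 0, -1, 0]]]'

```text
time_s: 9.52
tcp_pos: [0.514, 0.2507, 0.1436]
eef_rot: [-179.4, 0.2, -75.7]
contact_force: [0.2, 0.5, -1.0]
gripper_width: 0.0299
gripper_force: 0.0
```

drive_tool --increments '[[[-0.32, 0.4, 0.12, 0, 0], [-0.32, 0.948, 0.28, 0, 0], [-0.32, 0.948, 0.28, 0, 0], [-0.32, 0.948, 0.28, 0, 0]]]'

```text
time_s: 10.02
tcp_pos: [0.5065, 0.1297, 0.1379]
eef_rot: [-179.9, 0.0, -76.0]
contact_force: [0.1, 1.1, -0.2]
gripper_width: 0.0294
gripper_force: 0.0
```

drive_tool --increments '[[[0, 0.4, 0.12, 0, 0], [0, 0.948, 0.28, 0, 0], [0, 0.948, 0.28, 0, 0], [0, 0.948, 0.28, 0, 0]]]'

```text
time_s: 10.52
tcp_pos: [0.5018, 0.0121, 0.1377]
eef_rot: [-180.0, 0.0, -76.0]
contact_force: [0.9, -0.1, 0.1]
gripper_width: 0.0437
gripper_force: 0.0
```

```bash
python3 - <<'E'
from plant import r,capture
import cv2,numpy as np
a=capture("scene")[...,::-1];b=capture("top")[...,::-1]
cv2.imwrite("pics/s2f.png",a);cv2.imwrite("pics/t2f.png",b)
A=cv2.resize(a[250:345,215:315],(400,380),interpolation=cv2.INTER_CUBIC);B=cv2.resize(b[165:234,200:272],(400,380),interpolation=cv2.INTER_CUBIC)
cv2.imwrite("pics/p2.png",np.clip(np.hstack([A,B])*1.6,0,255).astype(np.uint8))
E
```

```text
(no output)
```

View pics/p2.png

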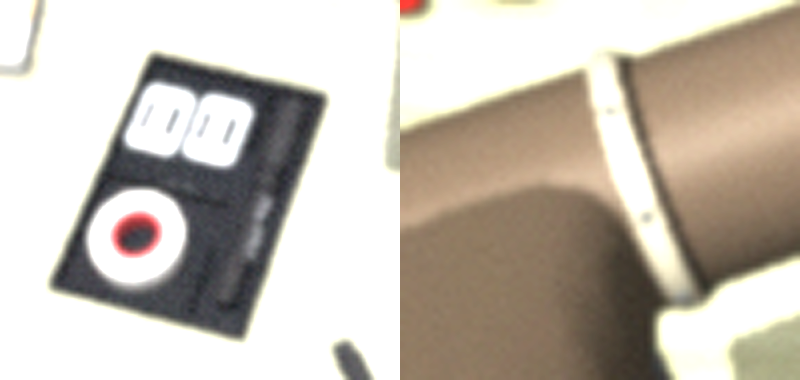

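The pen lies in the slot, from about crop (232,300) to (290,100). Checking that numerically.

```bash
python3 - <<'E'
from h import *
a=np.radians(14.1)
for p in([230,303],[290,97]):
    uv=un(p,4,(215,250))
    for z in(.008,.016):
        d=(ray("scene",uv,z)-[.5487,.2588,0])[:2]; print(p,z,np.round([d@[np.cos(a),np.sin(a)],d@[-np.sin(a),np.cos(a)]],4))
E
```

```text
[230, 303] 0.008 [-0.0436  0.06  ]
[230, 303] 0.016 [-0.0455  0.063 ]
[290, 97] 0.008 [-0.0351 -0.0739]
[290, 97] 0.016 [-0.0371 -0.0697]
```

drive_tool --increments '[[[0, 0.4, 0.12, 0, 0], [0, 0.952, 0.278, 0, 0], [0, 0.952, 0.278, 0, 0], [0, 0.952, 0.278, 0, 0]]]'

```text
time_s: 11.12
tcp_pos: [0.4969, -0.1068, 0.1375]
eef_rot: [-180.0, 0.0, -76.0]
contact_force: [-0.3, 1.4, -0.3]
gripper_width: 0.0437
gripper_force: 0.0
```

drive_tool --increments '[[[0, 0.4, 0.12, 0, 0], [0, 0.952, 0.278, 0, 0], [0, 0.952, 0.278, 0, 0], [0, 0.952, 0.278, 0, 0]]]'

```text
time_s: 11.62
tcp_pos: [0.4923, -0.2253, 0.1374]
eef_rot: [180.0, 0.0, -75.9]
contact_force: [-0.2, 0.5, 0.7]
gripper_width: 0.0441
gripper_force: 0.0
```

drive_tool --increments '[[[0, 0.4, 0.12, 0, 0.02], [0, 0.952, 0.278, 0, 0.04], [0, 0.952, 0.278, 0, 0.06], [0, 0.952, 0.278, 0, 0.06]]]'

```text
time_s: 12.12
tcp_pos: [0.4878, -0.344, 0.1374]
eef_rot: [180.0, 0.0, -97.5]
contact_force: [0.2, 0.2, -0.7]
gripper_width: 0.0436
gripper_force: 0.0
```

drive_tool --increments '[[[0, 0, 0, 0, 0.025], [0, 0, 0, 0, 0.05], [0, 0, 0, 0, 0.075], [0, 0, 0, 0, 0.0872], [0, 0, 0, 0, 0.0872]]]'

```text
time_s: 12.75
tcp_pos: [0.488, -0.3432, 0.1379]
eef_rot: [-180.0, 0.0, -128.6]
contact_force: [0.0, 0.4, -0.4]
gripper_width: 0.0438
gripper_force: 0.0
```

```bash
python3 - <<'E'
from plant import r,capture
import cv2,numpy as np
s=r.get_state();print(s["time_s"],s["joints"].round(1),s["tcp_pos"].round(4),s["eef_rot"].round(2),s["gripper_width"])
a=capture("scene")[...,::-1];b=capture("top")[...,::-1]
cv2.imwrite("pics/s3f.png",a);cv2.imwrite("pics/t3f.png",b)
A=cv2.resize(a[90:220,280:420],(420,390),interpolation=cv2.INTER_CUBIC);B=cv2.resize(b[160:260,330:430],(380,390),interpolation=cv2.INTER_CUBIC)
cv2.imwrite("pics/p3.png",np.hstack([A,B]))
E
```

```text
12.75 [-16.4  17.9 -17.1  -0.  -54.9 -22.2] [ 0.488  -0.3432  0.1379] [-1.7998e+02  2.0000e-02 -1.2863e+02] 0.04384462177747952
```

View pics/p3.png

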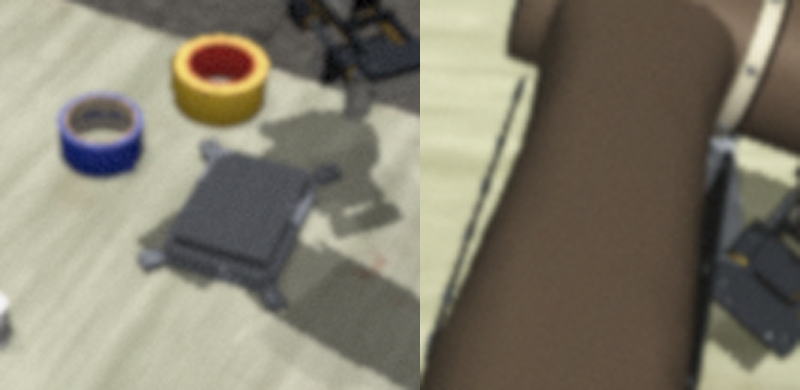

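The gripper is over the tab and the stack is untouched. Descending.

drive_tool --increments '[[[0, 0, 0, 0.3, 0], [0, 0, 0, 0.6, 0], [0, 0, 0, 0.8, 0], [0, 0, 0, 0.8, 0]]]'

```text
time_s: 13.35
tcp_pos: [0.486, -0.3442, 0.0399]
eef_rot: [179.8, -0.1, -128.8]
contact_force: [-0.3, 0.2, 0.4]
gripper_width: 0.0441
gripper_force: 0.0
```

drive_tool --increments '[[[0, 0.01, 0, 0.1, 0], [0, 0.01, 0, 0.208, 0], [0, 0.01, 0, 0.208, 0], [0, 0.01, 0, 0.208, 0]]]'

```text
time_s: 13.85
tcp_pos: [0.4866, -0.3463, 0.0169]
eef_rot: [-180.0, 0.0, -128.9]
contact_force: [-0.2, -0.0, 0.3]
gripper_width: 0.0436
gripper_force: 0.0
```

```bash
python3 - <<'E'
from plant import r,capture
import cv2,numpy as np
s=r.get_state();print(s["time_s"],s["tcp_pos"].round(4),s["eef_rot"].round(2),s["contact_force"])
a=capture("scene")[...,::-1]
cv2.imwrite("pics/p4.png",cv2.resize(a[110:210,300:430],None,fx=6,fy=6,interpolation=cv2.INTER_CUBIC))
E
```

```text
13.85 [ 0.4866 -0.3463  0.0169] [-179.98    0.   -128.95] [-0.19743633 -0.02631302  0.32630169]
```

View pics/p4.png

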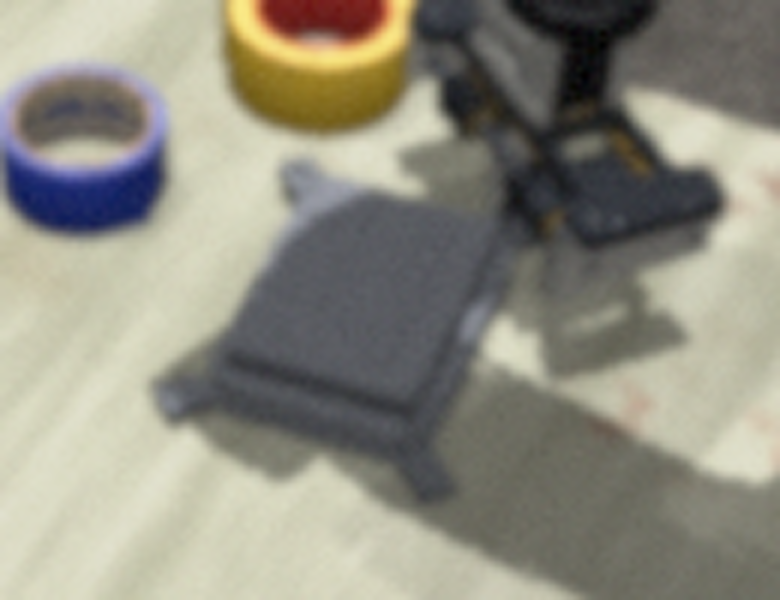

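The fingers straddle the tab and nothing is touched. Closing with a light grip so the tab can pivot in the pads during the peel.

drive_tool --increments '[[[-0.4, 0, 0, 0, 0], [-0.5, 0, 0, 0, 0], [-0.6, 0, 0, 0, 0], [-1, 0, 0, 0, 0], [-1, 0, 0, 0, 0]]]' --squeeze 8

```text
time_s: 14.52
tcp_pos: [0.4867, -0.3463, 0.0169]
eef_rot: [-180.0, 0.0, -129.0]
contact_force: [1.1, -1.1, 1.8]
gripper_width: 0.0199
gripper_force: 8.0
```

drive_tool --increments '[[[-1, 0, 0, -0.01, 0], [-1, 0, 0, -0.02, 0], [-1, 0, 0, -0.03, 0], [-1, 0, 0, -0.04, 0], [-1, 0, 0, -0.05, 0]]]'

```text
time_s: 15.15
tcp_pos: [0.4863, -0.3461, 0.0226]
eef_rot: [180.0, -0.0, -129.0]
contact_force: [-0.0, -0.3, -2.2]
gripper_width: 0.0198
gripper_force: 8.0
```

```bash
python3 - <<'E'
from plant import r
s=r.get_state();print(s)
E
```

```text
{'time_s': 15.15, 'joints': array([-1.66945491e+01,  2.58223245e+01, -2.33208750e+01, -3.04858299e-03,
       -4.08707094e+01, -2.22616546e+01]), 'qd': array([ 0.00451637, -0.81877664,  0.4805618 , -0.02902964, -1.15555579,
        0.0880379 ]), 'joint_torque': array([  0.25668327, -57.49220252,  20.24615586,   4.8678419 ,
        -0.39953219,   0.1006393 ]), 'tcp_pos': array([ 0.48630395, -0.34607456,  0.02263962]), 'eef_rot': array([ 1.79986372e+02, -3.42356795e-03, -1.28958509e+02]), 'contact_force': array([-0.03226179, -0.33217551, -2.15349623]), 'moment': array([-0.34785682, -0.46283132, -0.10437275]), 'gripper_force': 8.005252182483673, 'gripper_width': 0.019837687276438695}
```

drive_tool --increments '[[[-1, 0, 0, -0.015, 0], [-1, 0, 0, -0.03, 0], [-1, 0, 0, -0.045, 0], [-1, 0, 0, -0.06, 0], [-1, 0, 0, -0.075, 0]]]'

```text
time_s: 15.78
tcp_pos: [0.4867, -0.3461, 0.0319]
eef_rot: [-180.0, 0.0, -129.0]
contact_force: [2.3, 0.4, -0.6]
gripper_width: 0.0202
gripper_force: 8.0
```

```bash
python3 - <<'E'
from plant import r,capture
import cv2
s=r.get_state();print(s["tcp_pos"],s["contact_force"],s["moment"])
a=capture("scene")[...,::-1]
cv2.imwrite("pics/p5.png",cv2.resize(a[110:210,300:430],None,fx=6,fy=6,interpolation=cv2.INTER_CUBIC))
E
```

```text
[ 0.48671128 -0.34605757  0.03193191] [ 2.28892297  0.3828002  -0.55101767] [ 0.37679129 -0.96664133 -0.08601494]
```

drive_tool --increments '[[[-1, 0, 0, 0, 0], [-1, 0, 0, 0, 0], [-1, 0, 0, 0, 0]]]' --squeeze 60

```text
time_s: 16.2
tcp_pos: [0.4865, -0.3462, 0.0317]
eef_rot: [-180.0, 0.0, -129.0]
contact_force: [2.2, -0.1, 0.9]
gripper_width: 0.0193
gripper_force: 60.0
```

drive_tool --increments '[[[-1, 0, 0, -0.03, 0], [-1, 0, 0, -0.06, 0], [-1, 0, 0, -0.1, 0], [-1, 0, 0, -0.15, 0], [-1, 0, 0, -0.2, 0]]]'

```text
time_s: 16.82
tcp_pos: [0.4862, -0.3462, 0.0562]
eef_rot: [180.0, -0.0, -129.0]
contact_force: [-0.9, -0.5, -1.1]
gripper_width: 0.0191
gripper_force: 60.0
```

```bash
python3 - <<'E'
from plant import r,capture
import cv2,numpy as np
s=r.get_state();print(s["tcp_pos"],s["contact_force"],s["moment"],s["gripper_width"])
a=capture("scene")[...,::-1];p=cv2.imread("pics/p5.png")
q=cv2.resize(a[110:210,300:430],None,fx=6,fy=6,interpolation=cv2.INTER_CUBIC);cv2.imwrite("pics/p6.png",q)
cv2.imwrite("pics/p56.png",np.vstack([cv2.resize(p,(780,600))[100:400],q[:600][50:350]]))
E
```

```text
[ 0.48620943 -0.3461854   0.05616583] [-0.9350589  -0.51549749 -1.07484642] [ 0.00424934 -0.1021936   0.01330612] 0.019111173247705338
```

View pics/p56.png

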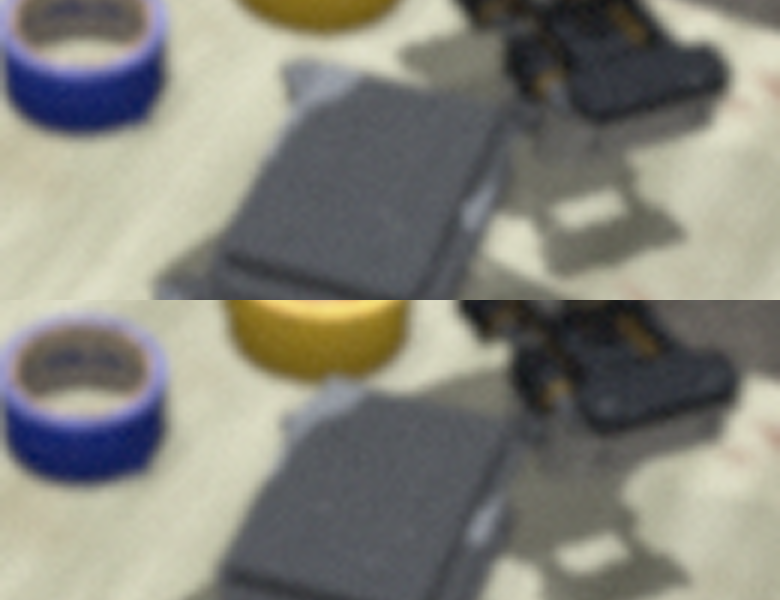

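The frame before (top) and after (bottom) shows the cover rising rigidly with the tab while the stack stays. The wrist load of about 0.9 N and 0.1 Nm matches the cover's weight alone. Lifting clear and moving halfway to measure the tilt.

drive_tool --increments '[[[-1, 0, 0, -0.1, 0], [-1, 0, 0, -0.25, 0], [-1, 0, 0, -0.4, 0], [-1, 0, 0, -0.55, 0], [-1, 0, 0, -0.615, 0]]]'

```text
time_s: 17.5
tcp_pos: [0.4869, -0.3464, 0.1311]
eef_rot: [-179.9, 0.0, -129.0]
contact_force: [-0.9, -0.0, -0.7]
gripper_width: 0.0194
gripper_force: 60.0
```

drive_tool --increments '[[[-1, -0.1, 0.08, 0, 0], [-1, -0.28, 0.22, 0, 0], [-1, -0.48, 0.36, 0, 0], [-1, -0.65, 0.49, 0, 0], [-1, -0.731, 0.553, 0, 0]]]'

```text
time_s: 18.12
tcp_pos: [0.4894, -0.2344, 0.1289]
eef_rot: [179.9, -0.0, -128.9]
contact_force: [0.7, -1.2, -0.4]
gripper_width: 0.0192
gripper_force: 60.0
```

drive_tool --increments '[[[-1, -0.1, 0.08, 0, 0], [-1, -0.28, 0.22, 0, 0], [-1, -0.48, 0.36, 0, 0], [-1, -0.65, 0.49, 0, 0], [-1, -0.731, 0.553, 0, 0]]]'

```text
time_s: 18.75
tcp_pos: [0.4934, -0.1251, 0.1293]
eef_rot: [180.0, -0.0, -128.9]
contact_force: [0.1, -0.7, -1.2]
gripper_width: 0.019
gripper_force: 60.0
```

drive_tool --increments '[[[-1, 0, 0, 0, 0], [-1, 0, 0, 0, 0]]]'

```text
time_s: 19.0
tcp_pos: [0.4934, -0.1266, 0.1294]
eef_rot: [180.0, -0.0, -129.0]
contact_force: [-0.3, -0.3, -0.5]
gripper_width: 0.0194
gripper_force: 60.0
```

```bash
cat > tilt.py <<'E'
from h import *
from plant import r,capture
import itertools
from scipy.spatial.transform import Rotation as Rn
B=[[sx*.059,sy*.08,z] for sx in(-1,1) for sy in(-1,1) for z in(0,.003)]+[[sx*.049,sy*.07,.018] for sx in(-1,1) for sy in(-1,1)]
B=np.array(B); G=np.array([-.064,-.085,.005])
d=np.array([-.707,-.707,0]);e=np.array([.707,-.707,0]);c0=np.array([-.052,-.073,0])
T=np.array([c0+d*a+e*b+[0,0,z] for a in(0,30e-3) for b in(-.01,.01) for z in(0,.01)])
s=r.get_state();tcp=s["tcp_pos"]+[0,0,.008];yt=s["eef_rot"][2]
print(s["time_s"],s["tcp_pos"].round(4),s["eef_rot"].round(2),s["contact_force"].round(2),s["moment"].round(3),s["gripper_width"])
ims={n:capture(n) for n in("scene",)}
for n in ims: cv2.imwrite(f"pics/t_{n}_{s['time_s']:.2f}.png",ims[n][...,::-1])
def sil(n,x):
    # x: cover yaw, tilt (deg, + = far corner down), roll about diagonal, dx,dy,dz mm
    R=Rn.from_euler('z',x[0],degrees=True)*Rn.from_rotvec(np.radians(x[1])*np.array([-.707,.707,0]))*Rn.from_rotvec(np.radians(x[2])*np.array([.707,.707,0]))
    m=np.zeros((800,1280),np.uint8)
    for P in(B,T):
        p=proj(n,R.apply(P-G)+tcp+np.array(x[3:6])/1e3)
        cv2.fillConvexPoly(m,cv2.convexHull((p*2+.5).astype(np.float32)).round().astype(int),1)
    return m
E
cat > m.py <<'E'
from tilt import *
n="scene";im=ims[n].astype(int)
p=proj(n,[tcp])[0];print("tcp px",p)
sm=sil(n,[yt+135,0,0,0,0,0])[::2,::2]
col=np.median(im[sm>0],0);print("median col in pred",col,"bbox",cv2.boundingRect(sm))
sat=(im[...,0]-im[...,2]);print("r-b in pred pct",np.percentile(sat[sm>0],[5,25,50,75,95]), "outside", np.percentile(sat[cv2.dilate(sm,np.ones((41,41)))>sm],[5,25,50,75,95]))
E
python3 m.py
```

```text
19.0 [ 0.4934 -0.1266  0.1294] [ 1.7999e+02 -1.0000e-02 -1.2897e+02] [-0.28 -0.33 -0.52] [-0.066 -0.092  0.007] 0.01937371844599079
tcp px [358.96774026 165.26054559]
median col in pred [118. 122. 128.] bbox (289, 154, 77, 58)
r-b in pred pct [-14. -12.  -8.  -6.  10.] outside [-11.   4.  12.  22.  24.]
```

```bash
cat > fitc.py <<'E'
from tilt import *
from scipy.optimize import differential_evolution as DE
def run(b0=3.,n="scene"):
    im=cv2.GaussianBlur(ims[n],(3,3),0).astype(float);im=cv2.resize(im,(1280,800),interpolation=cv2.INTER_CUBIC)
    sat=im[...,0]-im[...,2];v=im.max(2)
    x0=[yt+135,0,0,0,0,0]
    reg=cv2.dilate(sil(n,x0),np.ones((51,51)))>0
    cov=(sat<-1)&(v>75)&reg; bg=(sat>1)&reg
    k,lab,st,ct=cv2.connectedComponentsWithStats(cov.astype(np.uint8));big=1+st[1:,4].argmax();other=cov&(lab!=big);cov=lab==big
    print("area",cov.sum(),"pred",sil(n,x0).sum())
    def f(x):
        m=sil(n,x)>0;return (cov&~m).sum()+(bg&m).sum()+.02*np.sum(np.array(x[3:])**2)*10+((x[2])/2)**2*10
    bd=[(yt+128,yt+142),(-12,25),(-6,6),(-6,6),(-6,6),(-6,6)]
    q=DE(f,bd,maxiter=60,popsize=10,seed=1,tol=1e-4);print("yaw,tilt,roll,d",q.x.round(2),"cost",q.fun,"tool yaw",yt)
    for t in(-8,-4,0,4,8,12,16,20):
        g=DE(lambda y:f([y[0],t,*y[1:]]),[bd[0]]+bd[2:],maxiter=12,popsize=6,seed=1);print(t,round(g.fun),end="; ")
run()
E
python3 fitc.py
```

```text
19.05 [ 0.4934 -0.1268  0.1293] [ 1.7999e+02 -1.0000e-02 -1.2900e+02] [ 0.28 -0.17 -0.79] [ 0.008 -0.057  0.02 ] 0.019280225158195913
area 8245 pred 9571
yaw,tilt,roll,d [ 5.01  6.48  2.13  1.92 -3.69 -3.73] cost 743.5680858951379 tool yaw -128.996307473155
-8 1687; -4 1272; 0 1012; 4 801; 8 823; 12 955; 16 1208; 20 1617;
```

The fit puts the tilt at about 6° with the far corner low. To level it, I'll lightly rest the far corner on the flat top of the stack (35 mm up) and lower the tab to the same level. Then I'll lift away.

drive_tool --increments '[[[-1, 0.12, -0.07, 0, 0], [-1, 0.3, -0.18, 0, 0], [-1, 0.48, -0.28, 0, 0], [-1, 0.64, -0.376, 0, 0], [-1, 0.698, -0.41, 0, 0]]]'

```text
time_s: 19.73
tcp_pos: [0.4784, -0.2242, 0.1293]
eef_rot: [180.0, -0.0, -129.1]
contact_force: [0.5, -0.4, -1.3]
gripper_width: 0.0191
gripper_force: 60.0
```

drive_tool --increments '[[[-1, 0.12, -0.07, 0, 0], [-1, 0.3, -0.18, 0, 0], [-1, 0.48, -0.28, 0, 0], [-1, 0.64, -0.376, 0, 0], [-1, 0.698, -0.41, 0, 0]]]'

```text
time_s: 20.35
tcp_pos: [0.4643, -0.3197, 0.1293]
eef_rot: [180.0, -0.0, -129.0]
contact_force: [0.5, 0.3, -0.3]
gripper_width: 0.019
gripper_force: 60.0
```

drive_tool --increments '[[[-1, 0.12, -0.07, 0, 0], [-1, 0.3, -0.18, 0, 0], [-1, 0.48, -0.28, 0, 0], [-1, 0.64, -0.376, 0, 0], [-1, 0.698, -0.41, 0, 0]]]'

```text
time_s: 20.98
tcp_pos: [0.45, -0.4156, 0.1293]
eef_rot: [180.0, -0.0, -129.0]
contact_force: [0.8, 0.4, 0.2]
gripper_width: 0.0192
gripper_force: 60.0
```

drive_tool --increments '[[[-1, 0, 0, 0.1, 0], [-1, 0, 0, 0.25, 0], [-1, 0, 0, 0.4, 0], [-1, 0, 0, 0.5, 0], [-1, 0, 0, 0.5, 0]]]'

```text
time_s: 21.6
tcp_pos: [0.4498, -0.4137, 0.0683]
eef_rot: [179.9, -0.0, -128.9]
contact_force: [-0.6, -0.6, -0.6]
gripper_width: 0.0193
gripper_force: 60.0
```

drive_tool --increments '[[[-1, 0, 0, 0.03, 0], [-1, 0, 0, 0.06, 0], [-1, 0, 0, 0.1, 0], [-1, 0, 0, 0.13, 0], [-1, 0, 0, 0.16, 0]]]'

```text
time_s: 22.22
tcp_pos: [0.4502, -0.4145, 0.05]
eef_rot: [180.0, -0.0, -129.0]
contact_force: [0.3, 0.0, -0.6]
gripper_width: 0.0193
gripper_force: 60.0
```

drive_tool --increments '[[[-1, 0, 0, 0.03, 0], [-1, 0, 0, 0.06, 0], [-1, 0, 0, 0.1, 0], [-1, 0, 0, 0.13, 0], [-1, 0, 0, 0.155, 0]]]'

```text
time_s: 22.85
tcp_pos: [0.4505, -0.4147, 0.0316]
eef_rot: [-180.0, 0.0, -129.0]
contact_force: [-0.8, -1.4, 3.8]
gripper_width: 0.0191
gripper_force: 60.0
```

drive_tool --increments '[[[-1, 0, 0, 0, 0], [-1, 0, 0, 0, 0]]]'

```text
time_s: 23.1
tcp_pos: [0.4504, -0.4146, 0.0319]
eef_rot: [-180.0, 0.0, -129.0]
contact_force: [-1.0, -1.8, 3.2]
gripper_width: 0.0197
gripper_force: 60.0
```

```bash
python3 -c "
from plant import r
for k,v in r.get_state().items():print(k,v)"
```

```text
time_s 23.1
joints [-2.43647688e+01  2.62067915e+01 -2.09027145e+01  6.99086094e-03
 -4.28674408e+01 -1.45941053e+01]
qd [-0.05504552 -0.11014965  0.03570561 -0.08160781 -0.01032676 -0.03869411]
joint_torque [  1.09094806 -55.47083259  20.13708293   4.61740449  -0.10430491
   0.06522605]
tcp_pos [ 0.45044822 -0.41458425  0.03187486]
eef_rot [-1.79976492e+02  1.20418819e-03 -1.28953751e+02]
contact_force [-1.02261587 -1.80267815  3.19548448]
moment [-0.06658382 -0.16184239 -0.06370252]
gripper_force 60.0030255317688
gripper_width 0.019668014088837893
```

drive_tool --increments '[[[-1, 0, 0, -0.05, 0], [-1, 0, 0, -0.2, 0], [-1, 0, 0, -0.45, 0], [-1, 0, 0, -0.7, 0], [-1, 0, 0, -0.82, 0]]]'

```text
time_s: 23.72
tcp_pos: [0.4509, -0.4147, 0.1327]
eef_rot: [-179.8, 0.0, -128.9]
contact_force: [1.7, -0.2, -1.1]
gripper_width: 0.019
gripper_force: 60.0
```

drive_tool --increments '[[[-1, -0.12, 0.07, 0, 0], [-1, -0.3, 0.18, 0, 0], [-1, -0.48, 0.28, 0, 0], [-1, -0.64, 0.376, 0, 0], [-1, -0.698, 0.41, 0, 0]]]'

```text
time_s: 24.35
tcp_pos: [0.4641, -0.3164, 0.129]
eef_rot: [179.9, -0.0, -128.9]
contact_force: [-0.8, 0.6, -0.4]
gripper_width: 0.0195
gripper_force: 60.0
```

drive_tool --increments '[[[-1, -0.12, 0.07, 0, 0], [-1, -0.3, 0.18, 0, 0], [-1, -0.48, 0.28, 0, 0], [-1, -0.64, 0.376, 0, 0], [-1, -0.698, 0.41, 0, 0]]]'

```text
time_s: 24.98
tcp_pos: [0.479, -0.2211, 0.1299]
eef_rot: [180.0, -0.0, -128.9]
contact_force: [0.8, 0.3, -0.1]
gripper_width: 0.0194
gripper_force: 60.0
```

drive_tool --increments '[[[-1, -0.12, 0.07, 0, 0], [-1, -0.3, 0.18, 0, 0], [-1, -0.48, 0.28, 0, 0], [-1, -0.64, 0.376, 0, 0], [-1, -0.698, 0.41, 0, 0]]]'

```text
time_s: 25.6
tcp_pos: [0.4936, -0.1252, 0.13]
eef_rot: [180.0, 0.0, -128.9]
contact_force: [-0.0, 0.2, -1.2]
gripper_width: 0.0194
gripper_force: 60.0
```

drive_tool --increments '[[[-1, 0, 0, 0, 0], [-1, 0, 0, 0, 0]]]'

```text
time_s: 25.85
tcp_pos: [0.4933, -0.1267, 0.13]
eef_rot: [180.0, -0.0, -129.0]
contact_force: [0.3, -0.0, -0.8]
gripper_width: 0.0193
gripper_force: 60.0
```

```bash
python3 fitc.py; python3 - <<'E'
from h import *
import glob
# stack shift check: before vs now, scene image around stack (yellowness mask)
a=cv2.imread(sorted(glob.glob("pics/t_scene_19*"))[0]);b=cv2.imread(sorted(glob.glob("pics/t_scene_2*"))[-1])
f=lambda i:cv2.GaussianBlur(i[140:200,322:400],(3,3),0).mean(2).astype(np.float32)
print("stack shift px",cv2.phaseCorrelate(f(a),f(b)),np.abs(f(a)-f(b)).mean())
E
```

```text
25.85 [ 0.4933 -0.1267  0.13  ] [ 1.7999e+02 -1.0000e-02 -1.2898e+02] [ 0.3  -0.01 -0.83] [ 0.014 -0.017  0.002] 0.019299279842652426
area 8103 pred 9639
yaw,tilt,roll,d [ 5.1   2.78  2.93  0.03 -1.91 -4.05] cost 769.4007776286313 tool yaw -128.98027204333502
-8 1525; -4 1099; 0 880; 4 815; 8 963; 12 1154; 16 1526; 20 1874; stack shift px ((-0.046135366467986216, -0.0335828651814154), 0.9953953843315443) 1.5975783
```

The tilt fell to about 2–3° (within the fit's error) and the stack has not moved, with 0.05 px of shift. Moving over the tray.

drive_tool --increments '[[[-1, -0.1, 0.07, 0, 0], [-1, -0.26, 0.19, 0, 0], [-1, -0.44, 0.32, 0, 0], [-1, -0.58, 0.425, 0, 0], [-1, -0.649, 0.475, 0, 0]]]'

```text
time_s: 26.52
tcp_pos: [0.4982, -0.0288, 0.1301]
eef_rot: [-180.0, 0.0, -128.9]
contact_force: [-0.0, -0.4, -0.7]
gripper_width: 0.0192
gripper_force: 60.0
```

drive_tool --increments '[[[-1, -0.1, 0.07, 0, 0], [-1, -0.26, 0.19, 0, 0], [-1, -0.44, 0.32, 0, 0], [-1, -0.58, 0.425, 0, 0], [-1, -0.649, 0.475, 0, 0]]]'

```text
time_s: 27.15
tcp_pos: [0.5029, 0.0675, 0.13]
eef_rot: [-180.0, -0.0, -128.9]
contact_force: [1.2, -0.0, -1.3]
gripper_width: 0.0194
gripper_force: 60.0
```

drive_tool --increments '[[[-1, -0.1, 0.07, 0.03, -0.005], [-1, -0.26, 0.19, 0.07, -0.01], [-1, -0.44, 0.32, 0.11, -0.015], [-1, -0.58, 0.425, 0.15, -0.02], [-1, -0.649, 0.475, 0.167, -0.024]]]'

```text
time_s: 27.78
tcp_pos: [0.5073, 0.1638, 0.1095]
eef_rot: [180.0, -0.0, -120.2]
contact_force: [-0.9, -0.4, -0.3]
gripper_width: 0.0191
gripper_force: 60.0
```

drive_tool --increments '[[[-1, 0, 0, 0, 0], [-1, 0, 0, 0, 0], [-1, 0, 0, 0, 0]]]'

```text
time_s: 28.15
tcp_pos: [0.5074, 0.1624, 0.1102]
eef_rot: [-180.0, 0.0, -120.4]
contact_force: [-0.4, 0.2, -0.8]
gripper_width: 0.0194
gripper_force: 60.0
```

```bash
python3 fitc.py; python3 - <<'E'
from h import *
import glob
a=cv2.imread("pics/scene0.png");b=cv2.imread(sorted(glob.glob("pics/t_scene_2*"))[-1])
f=lambda i,x,y:cv2.GaussianBlur(i[y-22:y+22,x-22:x+22],(3,3),0).mean(2).astype(np.float32)
for k,(x,y) in dict(spool=(277,195),roll=(314,135),carton=(213,253),pen2=(349,262)).items(): print(k,cv2.phaseCorrelate(f(a,x,y),f(b,x,y)))
E
```

```text
28.15 [0.5074 0.1624 0.1102] [-1.8000e+02  1.0000e-02 -1.2037e+02] [-0.38  0.25 -0.82] [-0.03  -0.073 -0.051] 0.01944977804264771
area 11891 pred 15396
yaw,tilt,roll,d [15.76 -4.58 -0.81 -5.95  2.42 -5.85] cost 1260.7244044222566 tool yaw -120.36786654351187
-8 1385; -4 1294; 0 1313; 4 1481; 8 1809; 12 2145; 16 2422; 20 2706; spool ((4.447092809849877, 2.532689618416793), -0.025900403128729925)
roll ((0.8137418008397432, 1.4810160475356788), 0.2580457258813175)
carton ((0.629651926570137, 0.5107877703137866), 0.9080361154344346)
pen2 ((0.7746579566944902, 1.1227406347070854), 0.48160059328432436)
```

The pose is on target, the wrist carries only the cover's weight (about 0.8 N), and the tilt estimates from the two views average close to zero. Handing in.

```bash
python3 -c "
from plant import job
print(job.close_job())"
```

```text
the job is handed in; nothing more can be done
None
```

I handed in the job at about 28 s: the pen is in the slot and the cover is peeled off and held by its tab, squared about 10 cm above the tray and level to within a few degrees by the image fit. Three cautions: my view never directly showed the far corner staying down during the peel, the fingers met up to about 45 N while placing the pen, and the last image check could not confirm the spool and tape roll had stayed put.

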